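# Chock the roller on the sloping rest

## Task

The steel roller lies on the sloping rest against the two low stop lugs. Stand the wooden chock on the rest on the roller's low side, push its sloping face under the roller so that it rolls up the slope to the backstop, and press it there firmly for a moment (about 10 N, never 20 N), then let go so that the chock alone keeps the roller off the lugs. Leave the wooden bar, the vee block and the plunger holder where they are.

Things in the scene. Friction and masses are not known exactly. Their poses are not given: they have to be found in the camera images.
- rest: Grey sloping rest, fixed to the bench, 180 mm wide (its y), reaching from x = -115 to +125 mm. Origin at bench height; +x points horizontally up the slope (low side at -x, towards the robot), z up. The flat board rises 7 degrees towards +x; its surface is 30 mm above the origin at x = 0. Cheeks stand 14 mm above the board along both sides, inner faces at y = +-82.
- lug_line (a point): Point on the board's surface midway between the two stop lugs (each 10 x 14 mm, 14 mm high, 61 mm to either side); same axes as the rest. The chock goes between them. Further up a dark backstop bar, 150 mm wide, 48 mm high, is clamped: the roller can roll up 8 to 45 mm from the lugs before it meets the bar. Where exactly differs each time and is not measured: find it by feel.
- roller_center (a point): Centre of the steel roller: a cylinder 56 mm in diameter, 140 mm long (156 with journals), about 0.8 kg, lying across the slope. This point's y lies along the roller; its x and z turn as it rolls. Rolling it up the slope takes only a few N; a push that climbs well past that means it has met the backstop.
- chock_block (a point): Wooden chock 78 mm long (its x), 40 wide (y), 40 high, 0.12 kg, flat underside down. Its face rises at 40 degrees from the thin toe at +x to a block, 30 mm long, with flat sides and top. This point: the block's centre, 20 mm above the underside, 63 mm behind the toe. Grip the block across y. With the face just touching the roller, this point is 73 mm down the slope from the roller's centre.
- wood_bar: Bystander: planed wooden bar 30 x 135 x 22 mm lying on the bench; origin at the centre of its underside.
- vee_block: Bystander: small steel vee block 30 x 36 x 24 mm; origin at the centre of its underside.
- plunger_holder: Bystander: steel plunger holder with an upright stem, 30 x 50 x 66 mm high; origin at the centre of its underside.
There are look-alikes about, which are no part of the job. Of the things that look like the part that bears roller_center, the larger one is meant.

How it is judged:
On the way:
1. the chock, standing on the rest, has rolled the roller up off the lugs and presses it against the backstop with at least 6 N for 0.3 s (contact force between chock and roller above 6 N and contact force between chock and rest above 0.3 N and x of roller_center in the frame of rest above 0.021 m and angle between chock_block's own z axis and vertical below 0.22 rad), for 0.3 s.
At the end, for the whole second after the job is handed in: The roller lies still on the rest, square to it within 3.4 degrees and at least 5 mm up the slope from the stop lugs, held by the chock, which stands flat on the rest touching the roller, released and at rest (x of roller_center in the frame of rest above 0.021 m and contact force between chock and roller above 0.3 N and contact force between each of chock, roller and rest above 0.3 N and angle between chock_block's own z axis and vertical below 0.2 rad and angle between the y axis of roller_center and the y axis of rest, either way round below 0.06 rad and linear speed of each of roller, chock below 0.01 m/s).
It fails at once if the chock is pressed on the roller with more than 20 N (contact force between chock and roller above 20 N).
It fails at once if the roller leaves the rest (height (world z) of roller_center below 0.045 m).
It fails at once if the wooden bar is moved by more than 20 mm (distance of wood_bar from where it was at the start of the episode above 0.02 m).
It fails at once if the vee block is moved by more than 20 mm (distance of vee_block from where it was at the start of the episode above 0.02 m).
It fails at once if the plunger holder is moved by more than 20 mm or tipped (distance of plunger_holder from where it was at the start of the episode above 0.02 m or angle between plunger_holder's own z axis and vertical above 0.4 rad).
It also fails if it takes over 69 s, if anything falls off the work surface, if the arm or the gripper's body presses on something with over 40 N, if the wrist force passes 120 N, or if a joint passes its speed limit or range.

## Robot

A 7-joint arm with a two-finger parallel gripper is mounted at the origin on a cart in front of the work surface, level with it; the furniture and walls round the work are solid. World frame = base frame: x ahead of the robot, y to its left, z up, the work surface at z = 0. Lengths are in m, angles in rad, forces in N, time in s.
With the tool pointing down it reaches from about 0.425 to 1.025 m from the base axis. Payload 9.4 kg.
Tool frame: the origin (TCP) lies on the centre line of the jaws, within the pads' length; the fingertips stand 22 mm ahead of it and the grasp point (between the pads) lies 3 mm ahead of it; z points along the fingers, y is the line along which they close (so a half turn about z gives the same grasp; the last joint's range is limited). The gripper opens to 85 mm and grips with 20 to 120 N. Pads are 22 mm wide; open, the fingers measure 114 mm over their backs; the gripper's body (76 mm by 85 mm) begins 54 mm behind the grasp point. The pads swing forward as they close: fully open they stand 13 mm farther back than shut.
Start: joints at [-1.319, 0.599, -0.003, 1.599, 0.002, 0.943, -0.08], TCP at [0.234, 0.686, 0.253] pointing down, gripper open.
Joint ranges: [-2.57, 2.57], [-0.35, 1.97], [-1.29, 1.29], [0.11, 2.56], [-1.05, 4.19], [0.11, 1.86], [-2.63, 2.63]. Speed limits (rad/s): [2.22, 2.22, 3.01, 3.01, 3.14, 3.14, 3.14].

## Interface

Orientations are given as a unit quaternion [w, x, y, z].
In Python, from rig import arm, imaging, trace, place_of gives the robot as it stands.
- The arm moves only by the tool servo_tool, never from a script. Its argument "commands" is a list of rows, each a list of 2 entries, a list of its own where there are three numbers: the shift along the world's x, y, z scaled (see below), then the turn about the world's z scaled (see below). In form: [[[dx, dy, dz], roll], ...]. A call has 1 to 12 rows; each row is the pose to reach, as a shift and turn from the pose commanded when the call began, turning the shorter way round; what a row does not reach only later rows make up. The controller multiplies each number of a shift by 0.25 m and each number of a turn by 180 degrees. A row lasts 1/8 s, in which the tool goes at most 62.5 mm and 10.7 degrees, less where a joint would pass 70% of its speed; a pose out of reach is approached as far as the arm can. A call with a number of a shift or a turn outside -1 to 1 is refused whole. A call with a gripper value outside its range is refused whole. "grip" is the opening, from 0 (shut) to 1 (fully open), set as the call begins (left out, the last holds). The fingers move at their own pace and stop on an object; "squeeze" is the grip in N (left out, the last holds). Time passes only in rows, so rows that repeat a pose let the fingers close. It gives the time, the measured TCP pose, the force, the opening and the grip force at its end, in the units of the state.
- arm.sense(): the state, without advancing time (a new reading comes with each control period).
- imaging.grab_frame(name): name is "scene" or "top" or "wrist"; returns a dict with "frame" (420x560x3 uint8, blue, green, red), "intrinsics" (3x3 intrinsics, pixels), "rvec" (rotation vector, rad) and "tvec" (3), from world to camera coordinates, as OpenCV has them; the wrist camera has in their place "mount" (4x4, takes a point from camera to tool coordinates, whose origin is the TCP and whose axes are the flange's). Camera axes: x right, y down, z forward; pixel columns grow to the right and rows downward; lengths in m; the calibration is good to about 2 mm. A picture is of the moment at which its call begins: read the wrist's pose just before it. There is no depth.
- arm.sign_off(): hands the job in; it is judged then, once.
Trained networks look in a picture, given as the dict that the camera call returned (one of the last four; its "shot" number tells which), for a name from the list of things; names that differ only in an ending like _2 or _b are one class to them, and where a whole thing is asked for, a point or a joint stands for the part that bears it (a point fixed in the world has none). Each returns a list of dicts, best first, with "confidence" (0 to 1); they miss things now and then, are a little off and sometimes report something else, mostly with a low value. They report only what shows in the picture. A call takes as long as a camera call. They do not tell look-alikes from the thing itself.
- trace(picture, query): "pixels" (420x560 bool, what is visible of it) and "centre" ([column, row] in pixels, amid what is visible of it).
- place_of(picture, query): "centre" ([column, row] in pixels: a listed point, or the origin of a listed thing).
The state is a dict: "t": time; "q": joint angles; "dq": joint speeds; "joint_efforts": joint torques, N m; "ee_pos": TCP position; "eef_rot": TCP orientation; "contact_force": force on the tool from outside, world axes, zero at the start; "wrist_torque": the same for the moment, N m; "width": finger opening in m; "grip_force": force on a finger pad.
Only numpy, scipy, OpenCV 4.12 (cv2) and the standard library are available. Lean on these libraries where they do the work, as an engineer would, in place of code of your own. Each camera call takes 0.05 s, during which the arm holds its last target. There are 200 camera calls.

## Working session

There is one attempt and no reset: what is moved stays moved. The work goes in short steps, Python scripts to look and compute and a tool call to move; the robot and the scene stay as the last step left them, time stands still between calls to the robot, and variables do not carry over. Pictures are saved under pics/ and viewed, at most 10 in all, crops included, and the job is handed in when it is done.

Besides the shell and the picture viewer there is one more tool, called after ">>>" as name(argument=value, ...), one argument or row to a line, values as JSON. servo_tool: Moves the arm, as the interface text tells. Its arguments: {"type":"object","properties":{"commands":{"type":"array"},"grip":{"type":"number"},"squeeze":{"type":"number"}},"required":["commands"]}

```bash
mkdir -p pics; cat > h.py <<'E'
import numpy as np, cv2, json
from rig import arm, imaging, trace, place_of
def P(f):
    R=cv2.Rodrigues(np.array(f["rvec"],float))[0]; return np.array(f["intrinsics"],float),R,np.array(f["tvec"],float).ravel()
def ray(f,px):
    K,R,t=P(f); d=R.T@np.linalg.inv(K)@np.array([px[0],px[1],1.]); return -R.T@t,d/np.linalg.norm(d)
def atz(f,px,z):
    o,d=ray(f,px); return o+d*(z-o[2])/d[2]
def tri(fs,pxs):
    A=np.zeros((3,3));b=np.zeros(3)
    for f,p in zip(fs,pxs):
        o,d=ray(f,p);M=np.eye(3)-np.outer(d,d);A+=M;b+=M@o
    x=np.linalg.solve(A,b)
    return x,[np.linalg.norm((np.eye(3)-np.outer(ray(f,p)[1],ray(f,p)[1]))@(x-ray(f,p)[0])) for f,p in zip(fs,pxs)]
E
cat > a.py <<'E'
from h import *
np.set_printoptions(precision=4,suppress=True)
s=imaging.grab_frame("scene");t=imaging.grab_frame("top")
cv2.imwrite("pics/s.png",s["frame"]);cv2.imwrite("pics/t.png",t["frame"])
for q in ["rest","lug_line","roller_center","chock_block","wood_bar","vee_block","plunger_holder"]:
    for n,f in(("s",s),("t",t)):
        for r in place_of(f,q): print(q,n,np.round(r["centre"],1),round(r["confidence"],2),atz(f,r["centre"],0.03))
print(arm.sense())
E
python3 a.py
```

```text
rest s [292.3 200.4] 0.95 [0.5533 0.1712 0.03  ]
rest t [218.4 169.7] 0.89 [0.5771 0.2164 0.03  ]
lug_line s [288.3 189.1] 0.8 [0.5666 0.2156 0.03  ]
lug_line t [220.2 174.5] 0.68 [0.5659 0.2118 0.03  ]
roller_center s [325.6 244.5] 0.74 [ 0.5438 -0.0037  0.03  ]
roller_center s [299.8 179.4] 0.71 [0.6141 0.2343 0.03  ]
roller_center t [309.5 183.3] 0.7 [0.5512 0.0038 0.03  ]
roller_center t [221.6 162. ] 0.55 [0.5955 0.2096 0.03  ]
chock_block s [347.2 337.8] 0.84 [ 0.4442 -0.2351  0.03  ]
chock_block t [406.  231.3] 0.89 [ 0.4452 -0.2219  0.03  ]
wood_bar s [223.5 171. ] 0.57 [0.4471 0.3775 0.03  ]
wood_bar t [136.5 222.9] 0.77 [0.4486 0.3982 0.03  ]
vee_block s [294.7 201.5] 0.56 [0.5566 0.1643 0.03  ]
vee_block s [253.8 263.7] 0.54 [0.3687 0.0314 0.03  ]
vee_block s [347.4 339.3] 0.52 [ 0.4426 -0.238   0.03  ]
vee_block t [221.4 161.7] 0.74 [0.5962 0.2101 0.03  ]
vee_block t [291.4 261. ] 0.52 [0.3707 0.0423 0.03  ]
plunger_holder s [281.7 288.7] 0.57 [ 0.3897 -0.0631  0.03  ]
plunger_holder s [222.6 175. ] 0.5 [0.4377 0.3625 0.03  ]
plunger_holder t [327.4 252. ] 0.73 [ 0.3931 -0.04    0.03  ]
{'t': 0.8, 'q': array([-1.3187,  0.5993, -0.0025,  1.5994,  0.0018,  0.9429, -0.0798]), 'dq': array([-0.0001,  0.0003,  0.0012,  0.    , -0.0012, -0.0012,  0.0002]), 'joint_efforts': array([  0.0018, -77.6115,   1.5642, -25.8374,   0.0125,   0.0017,
        -0.    ]), 'ee_pos': array([0.2341, 0.6862, 0.2533]), 'eef_rot': array([ 0.    ,  0.1636,  0.9865, -0.    ]), 'contact_force': array([-1.0889, -1.1726, -0.4492]), 'wrist_torque': array([0.0047, 0.0254, 0.0168]), 'grip_force': 0.0, 'width': 0.08568760279377495}
```

```bash
python3 - <<'E'
import cv2
s=cv2.imread("pics/s.png");t=cv2.imread("pics/t.png")
cv2.imwrite("pics/s2.png",cv2.resize(s[120:400,120:480],None,fx=2.1,fy=2.1,interpolation=3))
cv2.imwrite("pics/t2.png",cv2.resize(t[80:320,90:470],None,fx=2.1,fy=2.1,interpolation=3))
E
```

```text
(no output)
```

View pics/s2.png

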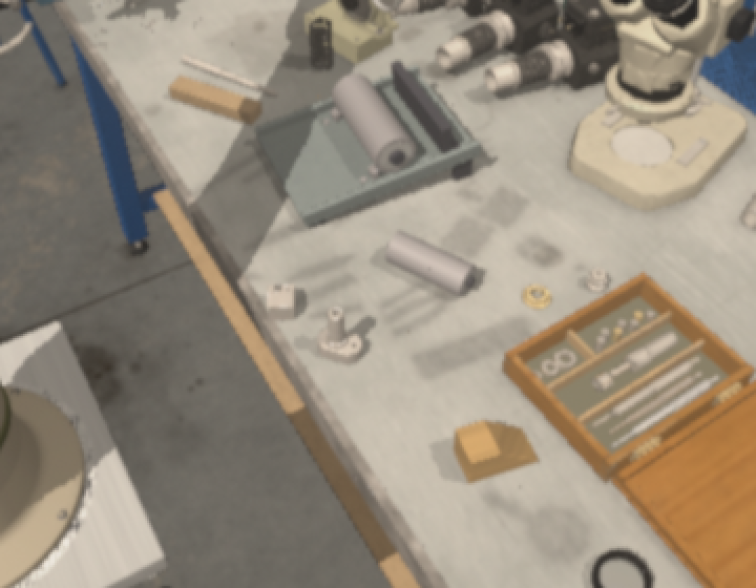

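View pics/t2.png

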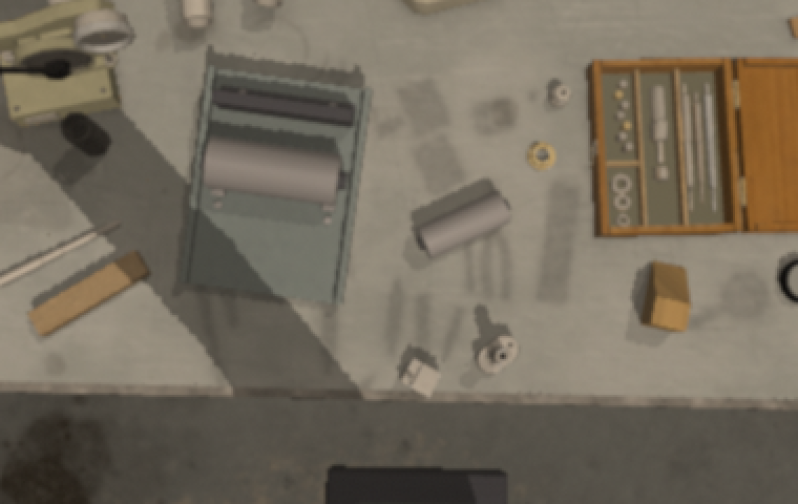

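The scene picture shows the rest holding the large roller near crop (375,125) and a bare smaller look-alike roller at (430,262). The chock is on the bench at (490,450), and the top view puts its toe towards +x. The vee block and plunger holder are between the rest and the chock, near the bench edge. Next I'll fit silhouettes.

```bash
cat > fit.py <<'E'
from h import *
from scipy.optimize import minimize
np.set_printoptions(precision=4,suppress=True)
chV=np.array([[x,y,z] for x,z in((-.015,0),(.063,0),(.015,.04),(-.015,.04)) for y in(-.02,.02)])
T7=np.tan(np.radians(7))
reV=np.array([[x,y,z] for x in(-.115,.125) for y in(-.09,.09) for z in(0,.03+x*T7+.0141)])
def mask(f,V,p,S=4):
    K,R,t=P(f);c,s=np.cos(p[2]),np.sin(p[2])
    W=V@np.array([[c,s,0],[-s,c,0],[0,0,1]])+[p[0],p[1],p[3] if len(p)>3 else 0]
    C=W@R.T+t;u=(C@K.T);u=u[:,:2]/u[:,2:]
    m=np.zeros((420,560),np.uint8)
    h=cv2.convexHull((u*16).round().astype(np.int32))
    cv2.fillConvexPoly(m,h,255,cv2.LINE_AA,4); return m/255.
def fit(fs,ms,igs,V,p0):
    def cost(q):
        p=[q[0],q[1],q[2]/3]
        return sum((np.abs(mask(f,V,p)-m)*(1-i)).sum()/m.sum() for f,m,i in zip(fs,ms,igs))
    best=None
    for dy in(-.4,-.15,0,.15,.4):
        x0=np.array([p0[0],p0[1],(p0[2]+dy)*3])
        r=minimize(cost,x0,method="Nelder-Mead",options=dict(initial_simplex=x0+np.vstack([np.zeros(3),.02*np.eye(3),])*[1,1,8],xatol=1e-4,fatol=1e-5,maxiter=300))
        if best is None or r.fun<best.fun: best=r
    return best.x/[1,1,3],best.fun
E
cat > b.py <<'E'
from fit import *
s=imaging.grab_frame("scene");t=imaging.grab_frame("top");fs=[s,t]
def tr(f,q,n=0):
    r=trace(f,q); print(q,[(np.round(a["centre"]),round(a["confidence"],2),a["pixels"].sum()) for a in r]); return r
cm=[tr(f,"chock_block")[0]["pixels"].astype(float) for f in fs]
Z=[np.zeros((420,560))]*2
for sel in([0,1],[0],[1]): print("chock",sel,fit([fs[i] for i in sel],[cm[i] for i in sel],[Z[i] for i in sel],chV,[.44,-.23,0]))
rm=[tr(f,"rest")[0]["pixels"].astype(float) for f in fs]
ig=[];rl=[]
for f in fs:
    a=[x["pixels"] for x in tr(f,"roller_center")]; a=max(a,key=lambda x:x.sum()); rl.append(a)
    m=cv2.dilate(a.astype(np.uint8),np.ones((5,5))); ig.append(m)
for k in(0,1):
    v=fs[k]["frame"].copy(); v[rm[k]>0]=v[rm[k]>0]//2+[0,100,0]; v[rl[k]]=v[rl[k]]//2+np.array([100,0,0],int)
    cv2.imwrite(f"pics/m{k}.png",v)
for sel in([0,1],[0],[1]): print("rest",sel,fit([fs[i] for i in sel],[rm[i] for i in sel],[ig[i] for i in sel],reV,[.58,.215,0]))
def b(f,q,near):
    return min((r["centre"] for r in place_of(f,q)),key=lambda c:np.hypot(*(np.array(c)-near)))
for q,n in(("roller_center",((300,179),(222,162))),("lug_line",((288,189),(220,174))),("rest",((292,200),(218,170))),("chock_block",((347,338),(406,231)))):
    print(q,tri(fs,[b(f,q,np.array(m)) for f,m in zip(fs,n)]))
for f,m in zip(fs,rl):
    ys,xs=np.nonzero(m); r=cv2.fitLine(np.c_[xs,ys].astype(np.float32),2,0,.01,.01).ravel()
    c=r[2:];d=r[:2]; A,B=atz(f,c-d*20,.06),atz(f,c+d*20,.06); e=A-B; e*=np.sign(e[1]); print("roller yaw",np.arctan2(-e[0],e[1]))
E
python3 b.py
```

```text
chock_block [(array([354., 334.]), 0.87, np.int64(858)), (array([297., 182.]), 0.49, np.int64(1006))]
chock_block [(array([409., 223.]), 0.87, np.int64(656))]
chock [0, 1] (array([ 0.4511, -0.2246, -0.2027]), np.float64(0.27319255350101834))
chock [0] (array([ 0.4499, -0.2243, -0.1278]), np.float64(0.10703871292106586))
chock [1] (array([ 0.4511, -0.2257, -0.2225]), np.float64(0.13461860353897656))
rest [(array([281., 198.]), 0.83, np.int64(3433))]
rest [(array([220., 181.]), 0.96, np.int64(5933))]
roller_center [(array([299., 179.]), 0.86, np.int64(1023)), (array([324., 244.]), 0.85, np.int64(671))]
roller_center [(array([308., 183.]), 0.78, np.int64(755)), (array([222., 162.]), 0.68, np.int64(1630))]
rest [0, 1] (array([ 0.5741,  0.2135, -0.1396]), np.float64(0.5847174341397507))
rest [0] (array([ 0.5814,  0.2263, -0.0963]), np.float64(0.31496261772987666))
rest [1] (array([ 0.5744,  0.2097, -0.1127]), np.float64(0.19304058721078188))
roller_center (array([0.5076, 0.0268, 0.2414]), [np.float64(0.009994923103518388), np.float64(0.009994923103518336)])
lug_line (array([0.5678, 0.208 , 0.037 ]), [np.float64(0.0034842638336666037), np.float64(0.0034842638336668153)])
rest (array([ 0.5841,  0.2232, -0.027 ]), [np.float64(0.003630271528848477), np.float64(0.0036302715288483857)])
chock_block (array([ 0.4479, -0.2239,  0.0198]), [np.float64(0.0013856243957217622), np.float64(0.0013856243957218837)])
roller yaw -0.12005915219188362
roller yaw -0.11491856073837516
```

>>> servo_tool(
  commands=[
    [[0.3,-0.2,0.1],0.01],
    [[0.5,-0.4,0.2],0.02],
    [[0.7,-0.6,0.3],0.04],
    [[0.85,-0.8,0.35],0.05],
    [[1,-1,0.35],0.05],
    [[1,-1,0.35],0.05],
  ],
  grip=1,
)

```text
t: 2.35
ee_pos: [0.4857, 0.434, 0.3415]
eef_rot: [0.0, 0.086, 0.996, 0.0]
contact_force: [-0.1, 0.6, 0.5]
width: 0.0852
grip_force: 0.0
```

>>> servo_tool(
  commands=[
    [[0.1,-0.2,0],0.01],
    [[0.1,-0.4,0],0.01],
    [[0.1,-0.6,0],0.01],
    [[0.1,-0.8,0],0.01],
    [[0.1,-0.9,0],0.01],
    [[0.1,-0.9,0],0.01],
    [[0.1,-0.9,0],0.01],
  ],
)

```text
t: 3.22
ee_pos: [0.5091, 0.2122, 0.341]
eef_rot: [0.0, 0.07, 0.998, 0.0]
contact_force: [-0.2, 0.2, 0.6]
width: 0.0856
grip_force: 0.0
```

```bash
cat >> h.py <<'E'
from scipy.spatial.transform import Rotation as Ro
def wrist():
    st=arm.sense(); f=imaging.grab_frame("wrist")
    T=np.eye(4);T[:3,:3]=Ro.from_quat(np.roll(st["eef_rot"],-1)).as_matrix();T[:3,3]=st["ee_pos"]
    W=np.linalg.inv(T@np.array(f["mount"])); f["rvec"]=Ro.from_matrix(W[:3,:3]).as_rotvec();f["tvec"]=W[:3,3]
    return f,st
E
python3 - <<'E'
from h import *
np.set_printoptions(precision=4,suppress=True)
f,st=wrist();print(st["t"],st["ee_pos"],st["eef_rot"],f["mount"]);cv2.imwrite("pics/w1.png",f["frame"])
import pickle;pickle.dump({k:f[k] for k in f},open("w1.pkl","wb"))
for q,z in(("roller_center",.06),("lug_line",.029),("rest",0)):
    for r in place_of(f,q): print(q,r["centre"],r["confidence"],atz(f,r["centre"],z))
r=trace(f,"roller_center");print([(a["centre"],a["pixels"].sum()) for a in r])
E
```

```text
3.225 [0.5091 0.2122 0.341 ] [0.0002 0.0697 0.9976 0.0004] [[-0.0004 -0.957  -0.2901  0.0743]
 [ 1.     -0.0002 -0.0009 -0.0002]
 [ 0.0008 -0.2901  0.957  -0.1187]
 [ 0.      0.      0.      1.    ]]
roller_center [142.3, 216.6] 0.89 [0.5314 0.0223 0.06  ]
roller_center [293.1, 240.8] 0.75 [0.5918 0.2111 0.06  ]
lug_line [287.5, 214.4] 0.97 [0.5639 0.2077 0.029 ]
rest [289.3, 216.8] 0.96 [0.5766 0.2088 0.    ]
rest [427.2, 110.6] 0.23 [0.4536 0.414  0.    ]
[([140.5, 216.3], np.int64(2053)), ([291.9, 240.6], np.int64(4749)), ([83.5, 115.1], np.int64(1252))]
```

View pics/w1.png

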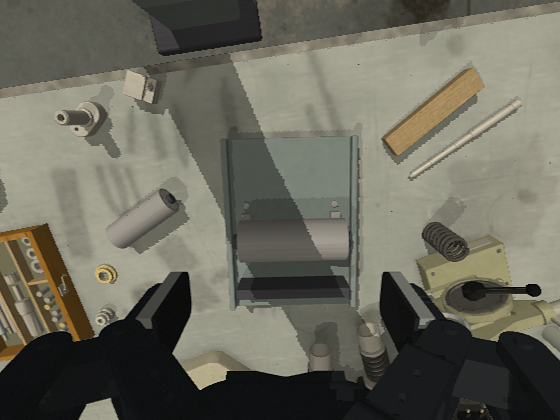

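The wrist view shows the rest with low-edge corners at (222,138) and (358,137). The lugs are near (247,207) and (335,210), the roller is at (293,241), and the dark backstop lies beyond it at row 288. The bystanders are clear of the path.

```bash
cat > c.py <<'E'
from fit import *
f,st=wrist()
rm=trace(f,"rest")[0]["pixels"].astype(float)
a=min(trace(f,"roller_center"),key=lambda r:abs(r["centre"][0]-292))["pixels"]
ys,xs=np.nonzero(rm);print(xs.min(),xs.max(),ys.min(),ys.max(),rm.sum())
ig=cv2.dilate(a.astype(np.uint8),np.ones((7,7)))
ig[275:315,236:352]=1
print("rest",fit([f],[rm],[ig],reV,[.576,.21,-.12]))
ys,xs=np.nonzero(a)
rect=cv2.minAreaRect(np.c_[xs,ys].astype(np.float32));print(rect)
r=cv2.fitLine(np.c_[xs,ys].astype(np.float32),2,0,.01,.01).ravel();c=r[2:];d=r[:2]
A,B=atz(f,c-d*50,.06),atz(f,c+d*50,.06); e=A-B; e*=np.sign(e[1]); print("roller yaw",np.arctan2(-e[0],e[1]))
for p,z in(((222,138),.030),((358,137),.030),((231,309),.0595),((358,303),.0595),((247,207),.042),((335,209),.042)): print(p,atz(f,p,z))
E
python3 c.py
```

```text
221 358 136 310 14823.0
rest (array([ 0.5771,  0.2104, -0.1165]), np.float64(0.04035117656318413))
((292.5460205078125, 240.3507080078125), (43.44068145751953, 119.2716293334961), 88.0474853515625)
roller yaw -0.11147170347567172
(222, 138) [0.4491 0.1376 0.03  ]
(358, 137) [0.4722 0.3119 0.03  ]
(231, 309) [0.6818 0.11   0.0595]
(358, 303) [0.697  0.2889 0.0595]
(247, 207) [0.5417 0.1555 0.042 ]
(335, 209) [0.5608 0.2719 0.042 ]
```

>>> servo_tool(
  commands=[
    [[0,-0.2,0],-0.01],
    [[0,-0.4,0],-0.02],
    [[0,-0.6,0],-0.02],
    [[-0.1,-0.8,0],-0.02],
    [[-0.2,-1,0],-0.02],
    [[-0.2,-1,0],-0.02],
  ],
)

```text
t: 4.38
ee_pos: [0.4573, -0.0423, 0.3411]
eef_rot: [-0.0, 0.104, 0.995, -0.0]
contact_force: [0.7, 0.4, 0.2]
width: 0.0855
grip_force: 0.0
```

>>> servo_tool(
  commands=[
    [[0,-0.2,-0.1],0],
    [[0,-0.4,-0.2],0],
    [[0,-0.6,-0.3],0],
    [[-0.1,-0.75,-0.3],0],
    [[-0.1,-0.75,-0.3],0],
    [[-0.1,-0.75,-0.3],0],
  ],
)

```text
t: 5.12
ee_pos: [0.4351, -0.2254, 0.2658]
eef_rot: [0.0, 0.101, 0.995, 0.0]
contact_force: [-0.0, 1.0, 0.7]
width: 0.0852
grip_force: 0.0
```

```bash
cat > d.py <<'E'
from fit import *
f,st=wrist();print(st["t"],st["ee_pos"]);cv2.imwrite("pics/w2.png",f["frame"])
r=trace(f,"chock_block");print([(a["centre"],a["confidence"],a["pixels"].sum()) for a in r])
m=r[0]["pixels"].astype(float)
print("chock",fit([f],[m],[m*0],chV,[.449,-.225,-.17]))
for r in place_of(f,"chock_block"): print(r["centre"],r["confidence"],atz(f,r["centre"],.02))
E
python3 d.py
```

```text
5.125 [ 0.4351 -0.2254  0.2658]
[([290.1, 212.3], 0.69, np.int64(2059))]
chock (array([ 0.4493, -0.2259, -0.2006]), np.float64(0.09298631545867496))
[289.5, 199.0] 0.89 [ 0.4522 -0.2241  0.02  ]
```

View pics/w2.png

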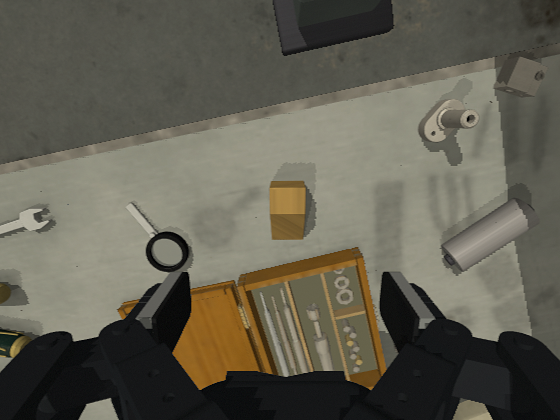

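The chock sits at pixel (288,210) in line with the tool and with its toe towards +x. The drawer box is well clear of the gripper. I'll descend and grip high on the block.

>>> servo_tool(
  commands=[
    [[0.06,0,-0.2],0],
    [[0.06,0,-0.4],0],
    [[0.06,0,-0.6],0],
    [[0.06,0,-0.75],0],
    [[0.06,0,-0.85],0],
    [[0.06,0,-0.93],0],
    [[0.06,0,-0.93],0],
    [[0.06,0,-0.93],0],
  ],
)

```text
t: 6.28
ee_pos: [0.4497, -0.226, 0.0339]
eef_rot: [0.0, 0.101, 0.995, -0.0]
contact_force: [-0.0, -0.7, 0.1]
width: 0.0855
grip_force: 0.0
```

>>> servo_tool(
  commands=[
    [[0,0,0],0],
    [[0,0,0],0],
    [[0,0,0],0],
    [[0,0,0],0],
    [[0,0,0],0],
    [[0,0,0],0],
  ],
  grip=0.3,
  squeeze=40,
)

```text
t: 7.02
ee_pos: [0.4494, -0.2264, 0.034]
eef_rot: [0.001, 0.101, 0.995, -0.0]
contact_force: [-0.5, 0.9, 8.0]
width: 0.0396
grip_force: 39.9
```

>>> servo_tool(
  commands=[
    [[0,0,0.15],0],
    [[0,0,0.3],0],
    [[0,0.1,0.45],0],
    [[0.05,0.3,0.46],0],
    [[0.1,0.5,0.46],0.01],
    [[0.15,0.7,0.46],0.02],
    [[0.19,0.9,0.46],0.027],
    [[0.19,1,0.46],0.027],
    [[0.19,1,0.46],0.027],
  ],
)

```text
t: 8.15
ee_pos: [0.4964, 0.0259, 0.1483]
eef_rot: [-0.0, 0.057, 0.998, 0.0]
contact_force: [0.1, 0.1, -1.2]
width: 0.0396
grip_force: 41.3
```

>>> servo_tool(
  commands=[
    [[0,0.2,0],0],
    [[0,0.4,0],0],
    [[0,0.6,0],0],
    [[0,0.7,0],0],
    [[0,0.785,0],0],
    [[0,0.785,0],0],
    [[0,0.785,0],0],
  ],
)

```text
t: 9.02
ee_pos: [0.4967, 0.2181, 0.1483]
eef_rot: [-0.0, 0.06, 0.998, -0.0]
contact_force: [0.8, 0.1, -1.8]
width: 0.0393
grip_force: 41.3
```

```bash
cat > e.py <<'E'
from fit import *
import sys
s=imaging.grab_frame("scene");t=imaging.grab_frame("top");f,st=wrist()
print(st["t"],st["ee_pos"],"yaw",-2*np.arcsin(st["eef_rot"][1]),st["contact_force"])
def rel(w): d=w-[.577,.2104,0];c,s_=np.cos(.1165),np.sin(.1165); return np.array([c*d[0]-s_*d[1],s_*d[0]+c*d[1],d[2]])
for q,z in(("chock_block",st["ee_pos"][2]-.014),("roller_center",.06),("lug_line",.029)):
    c=[]
    for n,g in(("s",s),("t",t),("w",f)):
        for r in place_of(g,q):
            w=atz(g,r["centre"],z)
            if abs(w[1]-.21)<.06: print(q,n,r["confidence"],np.round(r["centre"]),"rest frame",rel(w)); c.append((g,r["centre"]));break
    if len(c)>1: x,e=tri(*zip(*c)); print("  tri",x,rel(x),np.array(e))
img=np.hstack([s["frame"][130:250,220:370],t["frame"][100:240,150:300][:120]]);cv2.imwrite("pics/%s.png"%sys.argv[1],cv2.resize(img,None,fx=2.6,fy=2.6,interpolation=3))
cv2.imwrite("pics/%sw.png"%sys.argv[1],f["frame"])
E
python3 e.py e1
```

```text
9.125 [0.4968 0.2181 0.1484] yaw -0.12043270681231527 [ 0.5588 -0.0766 -1.1918]
chock_block s 0.71 [261. 168.] rest frame [-0.0859 -0.002   0.1344]
chock_block w 0.65 [285. 283.] rest frame [-0.0821 -0.0018  0.1344]
  tri [0.4928 0.2183 0.1353] [-0.0845 -0.002   0.1353] [0.0017 0.0017]
roller_center s 0.57 [299. 179.] rest frame [ 0.017 -0.002  0.06 ]
roller_center t 0.75 [221. 161.] rest frame [ 0.0148 -0.      0.06  ]
  tri [0.5933 0.2083 0.0585] [ 0.0164 -0.0002  0.0585] [0.0013 0.0013]
lug_line s 0.62 [288. 188.] rest frame [-0.0109  0.0088  0.029 ]
lug_line t 0.85 [218. 177.] rest frame [-0.0185  0.0047  0.029 ]
  tri [0.5609 0.2153 0.035 ] [-0.0165  0.003   0.035 ] [0.003 0.003]
```

View pics/e1w.png

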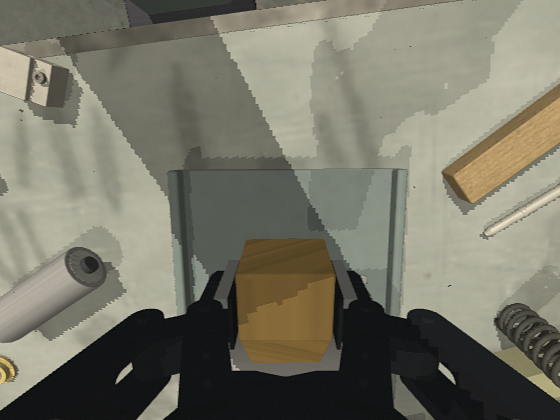

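The chock is held square between the rest's cheeks with its toe up-slope (block at pixel (285,290)). The roller is measured at rest x = 0.016, as expected. I'll lower it until it touches.

>>> servo_tool(
  commands=[
    [[0,0.006,-0.15],0],
    [[0,0.006,-0.25],0],
    [[0,0.006,-0.312],0],
    [[0,0.006,-0.32],0],
    [[0,0.006,-0.328],0],
    [[0,0.006,-0.336],0],
    [[0,0.006,-0.336],0],
  ],
)

```text
t: 10.5
ee_pos: [0.4968, 0.2216, 0.0647]
eef_rot: [0.0, 0.059, 0.998, 0.0]
contact_force: [-0.2, 0.7, -1.4]
width: 0.0393
grip_force: 41.3
```

>>> servo_tool(
  commands=[
    [[0,0,-0.004],0],
    [[0,0,-0.008],0],
    [[0,0,-0.012],0],
    [[0,0,-0.012],0],
  ],
)

```text
t: 11.0
ee_pos: [0.4966, 0.2214, 0.0614]
eef_rot: [0.0, 0.059, 0.998, 0.0]
contact_force: [-1.9, -0.9, 2.9]
width: 0.0395
grip_force: 41.8
```

>>> servo_tool(
  commands=[
    [[0,0,0],0],
    [[0,0,-0.006],0],
    [[0,0,-0.012],0],
    [[0,0,-0.012],0],
  ],
  squeeze=20,
)

```text
t: 11.5
ee_pos: [0.4954, 0.2217, 0.0585]
eef_rot: [-0.001, 0.059, 0.998, 0.0]
contact_force: [-5.0, 1.6, 8.6]
width: 0.0394
grip_force: 42.7
```

>>> servo_tool(
  commands=[
    [[0,0,0],0],
    [[0,0,0],0],
    [[0,0,0],0],
    [[0,0,0],0],
    [[0,0,0],0],
  ],
  grip=0.62,
)

```text
t: 12.12
ee_pos: [0.4966, 0.2214, 0.0582]
eef_rot: [0.0, 0.059, 0.998, -0.0]
contact_force: [0.0, 0.4, -0.7]
width: 0.053
grip_force: 0.0
```

```bash
python3 e.py e2 | grep -v lug
```

```text
12.225 [0.4966 0.2214 0.0583] yaw -0.11824443777954256 [ 0.7798  0.5944 -0.2511]
chock_block s 0.63 [262. 196.] rest frame [-0.09   -0.0083  0.0443]
chock_block w 0.87 [288. 278.] rest frame [-0.0853  0.0026  0.0443]
  tri [0.4937 0.2223 0.036 ] [-0.0842  0.0022  0.036 ] [0.0029 0.0029]
roller_center s 0.94 [298. 181.] rest frame [ 0.0129 -0.0073  0.06  ]
roller_center t 0.85 [221. 161.] rest frame [ 0.0143 -0.001   0.06  ]
  tri [0.5927 0.2084 0.0533] [ 0.0158 -0.0002  0.0533] [0.0002 0.0002]
  tri [0.5591 0.2092 0.0319] [-0.0176 -0.0033  0.0319] [0.0021 0.0042 0.0029]
```

View pics/e2.png

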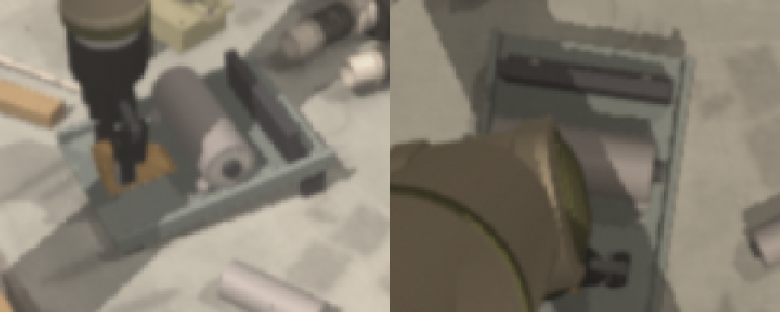

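The chock stands flat between the lugs on the roller's low side. I'll re-grip a little lower and then push up-slope in stages.

>>> servo_tool(
  commands=[
    [[0,0.002,-0.01],0],
    [[0,0.004,-0.018],0],
    [[0,0.004,-0.018],0],
  ],
)

```text
t: 13.1
ee_pos: [0.4965, 0.2224, 0.0535]
eef_rot: [-0.0, 0.059, 0.998, -0.0]
contact_force: [0.6, -0.9, 0.5]
width: 0.0532
grip_force: 0.0
```

>>> servo_tool(
  commands=[
    [[0,0,0],0],
    [[0,0,0],0],
    [[0,0,0],0],
    [[0,0,0],0],
    [[0,0,0],0],
  ],
  grip=0.3,
  squeeze=30,
)

```text
t: 13.72
ee_pos: [0.4965, 0.2224, 0.0538]
eef_rot: [-0.0, 0.059, 0.998, -0.0]
contact_force: [-0.9, -0.5, 2.2]
width: 0.0393
grip_force: 30.8
```

>>> servo_tool(
  commands=[
    [[0.02,-0.002,0.0005],0],
    [[0.04,-0.0045,0.003],0],
    [[0.06,-0.007,0.005],0],
    [[0.08,-0.009,0.007],0],
    [[0.08,-0.009,0.007],0],
  ],
)

```text
t: 14.35
ee_pos: [0.5133, 0.2204, 0.0559]
eef_rot: [-0.003, 0.058, 0.998, -0.0]
contact_force: [-11.6, 0.5, 15.7]
width: 0.0398
grip_force: 32.4
```

>>> servo_tool(
  commands=[
    [[0,0,0.001],0],
    [[0,0,0.002],0],
    [[0,0,0.002],0],
  ],
)

```text
t: 14.72
ee_pos: [0.5153, 0.2204, 0.0561]
eef_rot: [-0.001, 0.059, 0.998, -0.0]
contact_force: [-5.5, -0.8, 7.3]
width: 0.0393
grip_force: 31.4
```

```bash
python3 e.py e3 | grep -v lug
```

```text
14.825 [0.5153 0.2204 0.0561] yaw -0.11754032141429323 [-6.4789  1.7867  7.2521]
chock_block s 0.56 [268. 192.] rest frame [-0.0692  0.0017  0.0421]
chock_block w 0.96 [285. 283.] rest frame [-0.0641  0.0022  0.0421]
  tri [0.5104 0.2201 0.0433] [-0.0673  0.0019  0.0433] [0.0023 0.0023]
roller_center s 0.87 [298. 177.] rest frame [0.0183 0.006  0.06  ]
roller_center t 0.57 [223. 160.] rest frame [ 0.017  -0.0052  0.06  ]
  tri [0.59   0.2024 0.0714] [ 0.0138 -0.0064  0.0714] [0.001 0.001]
  tri [0.5589 0.2141 0.0115] [-0.0184  0.0015  0.0115] [0.0181 0.011  0.0256]
```

>>> servo_tool(
  commands=[
    [[0.012,-0.0014,0.0025],0],
    [[0.024,-0.0028,0.004],0],
    [[0.036,-0.0042,0.0055],0],
    [[0.048,-0.0056,0.007],0],
    [[0.048,-0.0056,0.007],0],
  ],
)

```text
t: 15.95
ee_pos: [0.5274, 0.2188, 0.0576]
eef_rot: [-0.001, 0.059, 0.998, -0.0]
contact_force: [-6.2, 0.1, 5.7]
width: 0.0393
grip_force: 31.1
```

>>> servo_tool(
  commands=[
    [[0.012,-0.0014,0.0015],0],
    [[0.024,-0.0028,0.003],0],
    [[0.036,-0.0042,0.0045],0],
    [[0.036,-0.0042,0.0045],0],
  ],
)

```text
t: 16.45
ee_pos: [0.5365, 0.2177, 0.0588]
eef_rot: [-0.001, 0.059, 0.998, -0.0]
contact_force: [-6.4, -0.2, 5.5]
width: 0.0396
grip_force: 31.1
```

>>> servo_tool(
  commands=[
    [[0.008,-0.001,0.0018],0],
    [[0.016,-0.0019,0.0028],0],
    [[0.016,-0.0019,0.0028],0],
  ],
)

```text
t: 16.82
ee_pos: [0.5411, 0.2171, 0.0594]
eef_rot: [-0.001, 0.059, 0.998, -0.0]
contact_force: [-3.8, -0.0, 1.1]
width: 0.0395
grip_force: 30.6
```

```bash
python3 e.py e4 | grep -v lug
```

```text
16.925 [0.5411 0.2171 0.0593] yaw -0.11819942880203405 [-4.2451  0.3733  0.4093]
chock_block s 0.68 [277. 187.] rest frame [-0.0411  0.0083  0.0453]
chock_block t 0.48 [220. 187.] rest frame [-0.0421 -0.0061  0.0453]
chock_block w 0.58 [287. 280.] rest frame [-0.0396  0.0033  0.0453]
  tri [0.5333 0.214  0.0532] [-0.0438 -0.0015  0.0532] [0.0012 0.0056 0.0047]
roller_center s 0.88 [304. 173.] rest frame [0.041  0.0151 0.06  ]
roller_center t 0.56 [223. 153.] rest frame [ 0.0332 -0.0022  0.06  ]
  tri [0.6066 0.2019 0.0785] [ 0.0304 -0.005   0.0785] [0.0012 0.0012]
  tri [0.5634 0.2108 0.042 ] [-0.0136 -0.0011  0.042 ] [0.0028 0.0028]
```

View pics/e4.png

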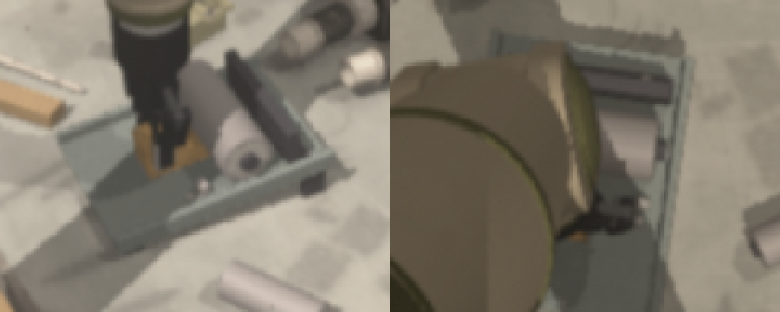

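The roller has rolled about 17 mm up off the lugs and is nearing the backstop. From here I'll take small steps and watch the force.

>>> servo_tool(
  commands=[
    [[0.003,-0.0003,0.0003],0],
    [[0.006,-0.0007,0.0007],0],
    [[0.008,-0.0009,0.001],0],
    [[0.008,-0.0009,0.001],0],
  ],
)

```text
t: 17.92
ee_pos: [0.5438, 0.2171, 0.0599]
eef_rot: [0.0, 0.059, 0.998, 0.0]
contact_force: [-1.3, -0.5, -2.3]
width: 0.0396
grip_force: 30.5
```

>>> servo_tool(
  commands=[
    [[0.003,-0.0003,0.0003],0],
    [[0.006,-0.0007,0.0006],0],
    [[0.006,-0.0007,0.0006],0],
  ],
)

```text
t: 18.3
ee_pos: [0.5453, 0.2168, 0.06]
eef_rot: [0.0, 0.059, 0.998, 0.0]
contact_force: [-1.2, 0.9, -3.1]
width: 0.0397
grip_force: 30.5
```

>>> servo_tool(
  commands=[
    [[0.003,-0.0003,-0.0004],0],
    [[0.006,-0.0007,-0.0004],0],
    [[0.008,-0.0009,-0.0002],0],
    [[0.008,-0.0009,-0.0002],0],
  ],
)

```text
t: 18.8
ee_pos: [0.5467, 0.2167, 0.06]
eef_rot: [-0.0, 0.059, 0.998, -0.0]
contact_force: [-5.1, 1.2, 1.6]
width: 0.0396
grip_force: 31.0
```

>>> servo_tool(
  commands=[
    [[0.003,-0.0003,0.0002],0],
    [[0.006,-0.0007,0.0005],0],
    [[0.006,-0.0007,0.0005],0],
  ],
)

```text
t: 19.18
ee_pos: [0.548, 0.2165, 0.0602]
eef_rot: [-0.001, 0.059, 0.998, -0.0]
contact_force: [-5.7, 0.7, 2.7]
width: 0.0394
grip_force: 31.1
```

>>> servo_tool(
  commands=[
    [[0.003,-0.0003,0.0004],0],
    [[0.006,-0.0007,0.0008],0],
    [[0.008,-0.0009,0.0011],0],
    [[0.008,-0.0009,0.0011],0],
  ],
)

```text
t: 19.68
ee_pos: [0.5501, 0.2163, 0.0604]
eef_rot: [-0.0, 0.059, 0.998, -0.0]
contact_force: [-6.0, 0.5, 2.6]
width: 0.0393
grip_force: 31.1
```

>>> servo_tool(
  commands=[
    [[0.003,-0.0003,0.0004],0],
    [[0.006,-0.0007,0.0008],0],
    [[0.008,-0.0009,0.001],0],
    [[0.008,-0.0009,0.001],0],
  ],
)

```text
t: 20.18
ee_pos: [0.5521, 0.2161, 0.0607]
eef_rot: [-0.0, 0.059, 0.998, -0.0]
contact_force: [-5.2, 1.0, 3.3]
width: 0.0396
grip_force: 31.1
```

>>> servo_tool(
  commands=[
    [[0.004,-0.0005,0.0006],0],
    [[0.008,-0.0009,0.0011],0],
    [[0.008,-0.0009,0.0011],0],
  ],
)

```text
t: 20.55
ee_pos: [0.5543, 0.2158, 0.061]
eef_rot: [-0.0, 0.059, 0.998, 0.0]
contact_force: [-4.8, 1.1, 3.0]
width: 0.0397
grip_force: 31.0
```

>>> servo_tool(
  commands=[
    [[0.004,-0.0005,0.0006],0],
    [[0.008,-0.0009,0.0011],0],
    [[0.01,-0.0012,0.0013],0],
    [[0.01,-0.0012,0.0013],0],
  ],
)

```text
t: 21.05
ee_pos: [0.5551, 0.2157, 0.0611]
eef_rot: [-0.002, 0.059, 0.998, -0.0]
contact_force: [-10.1, 1.9, 4.8]
width: 0.0394
grip_force: 31.3
```

It has met the backstop, since the force doubled while the travel stopped. I'll press a little further.

>>> servo_tool(
  commands=[
    [[0.002,-0.0002,0.0004],0],
    [[0.004,-0.0005,0.0006],0],
    [[0.004,-0.0005,0.0006],0],
    [[0.004,-0.0005,0.0006],0],
  ],
)

```text
t: 21.55
ee_pos: [0.5552, 0.2157, 0.0612]
eef_rot: [-0.003, 0.058, 0.998, -0.0]
contact_force: [-12.1, 2.0, 6.3]
width: 0.0393
grip_force: 31.5
```

>>> servo_tool(
  commands=[
    [[0.0015,-0.0002,0.0006],0],
    [[0.003,-0.0004,0.001],0],
    [[0.003,-0.0004,0.001],0],
    [[0.003,-0.0004,0.001],0],
    [[0.003,-0.0004,0.001],0],
  ],
)

```text
t: 22.18
ee_pos: [0.5552, 0.2156, 0.0612]
eef_rot: [-0.003, 0.058, 0.998, -0.0]
contact_force: [-14.0, 2.1, 5.0]
width: 0.0397
grip_force: 31.4
```

>>> servo_tool(
  commands=[
    [[0.002,-0.0002,0.0005],0],
    [[0.002,-0.0002,0.0005],0],
    [[0.002,-0.0002,0.0005],0],
    [[0.002,-0.0002,0.0005],0],
    [[0.002,-0.0002,0.0005],0],
  ],
)

```text
t: 22.8
ee_pos: [0.5553, 0.2156, 0.0613]
eef_rot: [-0.004, 0.058, 0.998, -0.0]
contact_force: [-14.6, 2.6, 6.4]
width: 0.0397
grip_force: 31.4
```

>>> servo_tool(
  commands=[
    [[0.002,-0.0002,0.0006],0],
    [[0.002,-0.0002,0.0007],0],
    [[0.002,-0.0002,0.0007],0],
    [[0.002,-0.0002,0.0007],0],
    [[0.002,-0.0002,0.0007],0],
  ],
)

```text
t: 23.42
ee_pos: [0.5553, 0.2156, 0.0613]
eef_rot: [-0.004, 0.058, 0.998, -0.001]
contact_force: [-16.3, 2.8, 6.0]
width: 0.0397
grip_force: 31.4
```

>>> servo_tool(
  commands=[
    [[-0.002,0.0002,-0.0004],0],
    [[-0.004,0.0005,-0.001],0],
    [[-0.006,0.0007,-0.0015],0],
    [[-0.006,0.0007,-0.0015],0],
  ],
)

```text
t: 23.92
ee_pos: [0.5552, 0.2156, 0.0612]
eef_rot: [-0.003, 0.058, 0.998, -0.0]
contact_force: [-13.8, 1.9, 5.9]
width: 0.0396
grip_force: 31.3
```

>>> servo_tool(
  commands=[
    [[-0.004,0.0005,-0.0005],0],
    [[-0.008,0.0009,-0.001],0],
    [[-0.01,0.0012,-0.0012],0],
    [[-0.01,0.0012,-0.0012],0],
  ],
)

```text
t: 24.42
ee_pos: [0.5551, 0.2157, 0.0611]
eef_rot: [-0.001, 0.059, 0.998, -0.0]
contact_force: [-5.4, 1.0, 1.1]
width: 0.0394
grip_force: 30.8
```

>>> servo_tool(
  commands=[
    [[0,0,0],0],
    [[0,0,0],0],
    [[0,0,0],0],
    [[0,0,0],0],
    [[0,0,0],0],
  ],
  grip=0.62,
)

```text
t: 25.05
ee_pos: [0.556, 0.2156, 0.0613]
eef_rot: [0.0, 0.059, 0.998, 0.0]
contact_force: [0.7, 0.3, -0.8]
width: 0.0527
grip_force: 0.0
```

>>> servo_tool(
  commands=[
    [[0,0,0.08],0],
    [[0,0,0.2],0],
    [[0,0,0.4],0],
    [[-0.1,0,0.6],0],
    [[-0.25,0,0.7],0],
    [[-0.25,0,0.7],0],
    [[-0.25,0,0.7],0],
    [[-0.25,0,0.7],0],
  ],
)

```text
t: 26.05
ee_pos: [0.4939, 0.2154, 0.2354]
eef_rot: [-0.0, 0.059, 0.998, -0.0]
contact_force: [-0.2, -0.3, 0.2]
width: 0.0529
grip_force: 0.0
```

```bash
python3 e.py e5
```

```text
26.15 [0.4938 0.2154 0.2353] yaw -0.11891558412076382 [0.432  0.3066 0.5974]
chock_block t 0.62 [219. 181.] rest frame [-0.0541 -0.0247  0.2213]
chock_block w 0.67 [293. 255.] rest frame [-0.0991 -0.0017  0.2213]
  tri [0.5471 0.2132 0.0615] [-0.03   -0.0006  0.0615] [0.0027 0.0027]
roller_center s 0.58 [308. 176.] rest frame [ 0.0455 -0.0003  0.06  ]
roller_center t 0.88 [223. 147.] rest frame [0.0466 0.0003 0.06  ]
roller_center w 0.84 [292. 320.] rest frame [0.0467 0.002  0.06  ]
  tri [0.6237 0.2062 0.0587] [0.0468 0.0013 0.0587] [0.0006 0.0008 0.0009]
lug_line s 0.89 [288. 188.] rest frame [-0.0085  0.0095  0.029 ]
lug_line t 0.57 [220. 177.] rest frame [-0.0171 -0.      0.029 ]
  tri [0.5605 0.21   0.0408] [-0.0163 -0.0023  0.0408] [0.0027 0.0027]
```

View pics/e5w.png

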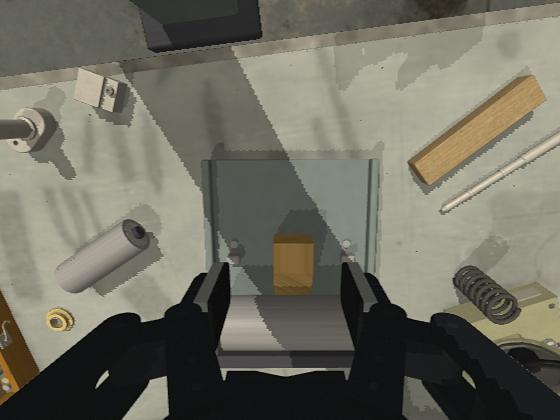

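View pics/e5.png

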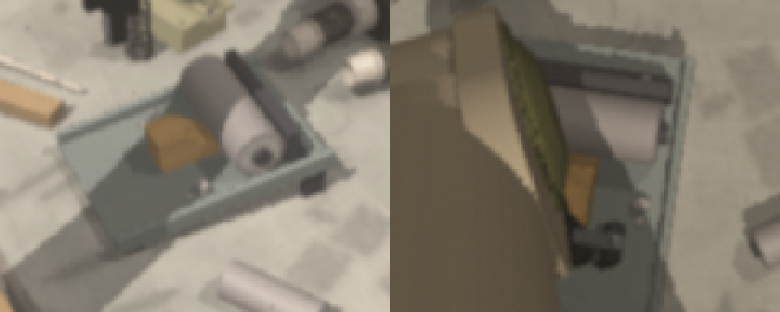

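The roller (wrist view (290,322)) rests square against the backstop at rest x = 0.047, about 31 mm up. The chock at (293,260) stands flat under it, released, and the bystanders look untouched. Handing in.

```bash
python3 -c "
from rig import arm
print(arm.sign_off())"
```

```text
the job is handed in; nothing more can be done
None
```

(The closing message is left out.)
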